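# Snap the reference-block bays shut

### The job

The storage case has three bays with a cover each: two hold flat round reference blocks, one holds a V-block that is still in use. Swing the covers of both block bays over and press each down at its front edge until its spring catch snaps and holds it fully shut; leave the V-block's cover standing open. Leave everything in its bay and do not disturb the magnifier or the test weight.

Things in the scene. Friction and masses are not known exactly. Their poses are not given: they have to be found in the camera images.
- case: Grey three-bay storage case, 116 mm deep (x) x 232 mm wide (y), rim at z = 34 mm, fixed. Origin: centre of its underside; x to its back (hinge side), y to its left, z up. The covers hinge along y at x = 60.5, z = 36 mm; bays and covers are centred at y = +76 (left), 0 (middle), -76 mm (right). A 34 mm wide steel spring catch at each bay's front reaches from x = -59 to -67 mm, up to z = 44.5 mm.
- cover_left (a joint): Hinge angle of the left cover (rad): 0 shut, grows as it opens, stop at 1.9; starts open at 1.55 to 1.85. Aluminium lid 112 mm deep, 73 mm wide, 0.11 kg; its flat outer face lies 20 mm from the hinge line (z = 56 mm in the case frame when shut), its front edge 118.5 mm from it. The hinge is a little stiff; past upright the cover must be led down, then drops.
- cover_middle (a joint): Hinge angle of the middle cover (rad); a cover like the left one. A cover not yet caught rests about 0.08 rad open (9 mm at its front) on a spring pin. A push down of about 10 N (up to 15 N) near the middle of the front edge takes it past the catch, which gives way by itself; then it stays at about 0.
- cover_right (a joint): Hinge angle of the right cover (rad), as the others.
- cover_left_press (a point): Point on the outer face of the left cover at the small thumb ribs, 15 mm behind its front edge, midway across; 103 mm from the hinge line along the cover. Its axes are the cover's: x from front edge to hinge, y along the hinge, z out of the outer face (up when shut).
- cover_middle_press (a point): The same point on the middle cover.
- cover_right_press (a point): The same point on the right cover.
- test_block_1: Flat round steel reference block, 50 mm across, 12 mm high, lying in one of the bays (which one varies), on the bay floor 20 mm above the bench. Origin: centre of its underside.
- test_block_2: Flat round steel reference block, 56 mm across, 16 mm high, lying in another bay. Origin: centre of its underside.
- v_block: Steel V-block with a V groove along its top, 46 x 50 mm, 40 mm high (it stands 26 mm above the rim), standing in the remaining bay; that bay's cover is to stay open. Origin: centre of its underside.
- weight: Bystander: brass-coloured 0.5 kg test weight with a knob, 38 mm across, 70 mm high, standing well to the left of the case. Origin: centre of its underside.
- loupe: Bystander: small black folding magnifier, 34 x 67 x 12 mm, lying to the left of the case. Origin: centre of its underside.
- tester_1: Obstacle: heavy hardness tester on the left, fixed. Origin: middle of its underside; x to its back, y to its left. Base: x -230 to 232, y -89 to 150 mm, 173 mm high, capstan handles above it at z 200 to 225 mm; an overhanging head with dial from x = -260 mm, z = 430 to 600 mm. Swing the arm past it close to the robot.
- tester_2_side (a point): Point on the bench at the left side of the other hardness tester (fixed obstacle, on the right). From here its side runs 220 mm forward and slightly right, 167 mm high with capstan handles to z = 230 mm, and 230 mm back and slightly left, 357 mm high; the machine lies to the right of that line. Overhanging head above z = 480 mm.
Not all that is in view belongs to the job. Leave any green, pink or red look-alike of the test_block_1 alone.

How it is judged:
At the end, for the whole second after the job is handed in: The covers of the two block bays are held shut by their catches (hinge angle under 0.03 rad, about 3 mm at the front edge), the cover of the bay with the V-block stands open (over 1.2 rad), and blocks and V-block are still in the case (each within 110 mm of its origin) (((y of v_block in the frame of case above 0.038 m and value of joint cover_left above 1.2 rad and value of joint each of cover_middle, cover_right below 0.03 rad) or (y of v_block in the frame of case between -0.038 and 0.038 m and value of joint each of cover_left, cover_right below 0.03 rad and value of joint cover_middle above 1.2 rad) or (y of v_block in the frame of case below -0.038 m and value of joint each of cover_left, cover_middle below 0.03 rad and value of joint cover_right above 1.2 rad)) and distance between each of test_block_1, test_block_2, v_block and case below 0.11 m); the robot touches nothing.
It fails at once if the test weight is shoved more than 30 mm or knocked over (distance of weight from where it was at the start of the episode above 0.03 m or angle between weight's own z axis and vertical above 0.5 rad).
It fails at once if the magnifier is shoved more than 30 mm (distance of loupe from where it was at the start of the episode above 0.03 m).
It also fails if it takes over 61 s, if anything falls off the work surface, if the arm or the gripper's body presses on something with over 40 N, if the wrist force passes 120 N, or if a joint passes its speed limit or range.

### The arm

A 6-joint arm with a two-finger parallel gripper is mounted at the origin on a cart in front of the work surface, level with it; the furniture and walls round the work are solid. World frame = base frame: x ahead of the robot, y to its left, z up, the work surface at z = 0. Lengths are in m, angles in rad, forces in N, time in s.
With the tool pointing down it reaches from about 0.3 to 1 m from the base axis. Payload 5.1 kg.
Tool frame: the origin (TCP) lies on the centre line of the jaws, within the pads' length; the fingertips stand 25 mm ahead of it and the grasp point (between the pads) lies 6 mm ahead of it (env.finger_overhang is the distance from the TCP to the fingertips, in m); z points along the fingers, x is the direction in which the jaws open and shut, and the axes are right-handed (so a half turn about z gives the same grasp; the last joint's range is limited). The gripper opens to 95 mm and grips with 3 to 60 N. Pads are 20 mm wide; open, the fingers measure 119 mm over their backs; the gripper's body (75 mm by 180 mm) begins 59 mm behind the grasp point.
Start: joints at [-1.254, 0.124, 1.65, -0, 1.367, -0.083], TCP at [0.253, -0.599, 0.24] pointing down, gripper open.
Joint ranges: [-2.61, 2.61], [-1.02, 2.33], [0.03, 2.71], [-1.35, 4.49], [0.32, 2.68], [-2.91, 2.91]. Speed limits (rad/s): [2.57, 2.57, 3.14, 3.14, 3.14, 3.14].

### API

Orientations are given as a rotation vector (axis times angle).
In Python, from workcell import env gives the robot as it stands.
- The arm moves only by the tool move_arm, never from a script. Its argument "motion" is a list that holds one entry, the list of rows, each a list of 7 numbers: the shift along the tool's x, y, z in cm, then the turn, a rotation vector about the tool's x, y, z in rad, then the opening in per cent of the stroke, from 0 (shut) to 100 (fully open). A call has exactly 10 rows; each row is the pose to reach, as a shift and turn from the pose commanded when the call began, along the tool's axes at that moment; what a row does not reach only later rows make up. A row lasts 1/10 s, in which the tool goes at most 50 mm and 8.59 degrees, less where a joint would pass 70% of its speed; a pose out of reach is approached as far as the arm can. A call with a gripper value outside its range is refused whole. The fingers move at their own pace and stop on an object; "grip_force" is the grip in N (left out, the last holds). Time passes only in rows, so rows that repeat a pose let the fingers close, or fill a call up. It gives the time, the measured TCP pose, the force and the opening at its end, in the units of the state.
- env.sense(): the state, without advancing time (a new reading comes with each control period).
- env.snapshot(name): name is "scene" or "top"; returns (picture, depth): 384x512x3 uint8, red, green, blue; 384x512 float32, m along the optical axis (not along the pixel's ray), 0 where there is no reading.
- env.camera_model(name): a dict with "fx", "fy", "cx", "cy" (pixels), "cam_to_world" (4x4, takes a point from camera to world coordinates). Camera axes: x right, y down, z forward; pixel columns grow to the right and rows downward; lengths in m; the calibration is good to about 2 mm. A picture is of the moment at which its call begins. camera_model takes no time and is no camera call.
- env.job_done(): hands the job in, once; it reports no verdict.
The state is a dict: "clock": time; "joints": joint angles; "qd": joint speeds; "effort": joint torques, N m; "tcp_pos": TCP position; "ee_rot": TCP orientation; "force": force on the tool from outside, world axes, zero at the start; "moment": the same for the moment, N m; "gripper_width": finger opening in m.
Only numpy, scipy, OpenCV 4.12 (cv2) and the standard library are available. Lean on these libraries where they do the work, as an engineer would, in place of code of your own. Each camera call takes 0.05 s, during which the arm holds its last target.

## Working session

There is one attempt and no reset: what is moved stays moved. The work goes in short steps, Python scripts to look and compute and a tool call to move; the robot and the scene stay as the last step left them, time stands still between calls to the robot, and variables do not carry over. Pictures are saved under pics/ and viewed, and the job is handed in when it is done.

Besides the shell and the picture viewer there is one more tool, called as a command line: name --argument value ..., lists and objects as JSON in quotes. move_arm: Moves the arm, as the interface text tells. Its arguments: {"type":"object","properties":{"motion":{"type":"array"},"grip_force":{"type":"number"}},"required":["motion"]}

```bash
ls; mkdir -p pics; cat > h.py <<'E'
import numpy as np, cv2
from workcell import env
from scipy.spatial.transform import Rotation as R
def snap(n,tag):
    p,d=env.snapshot(n); cv2.imwrite(f'pics/{tag}.png',p[:,:,::-1]); np.savez(f'pics/{tag}.npz',p=p,d=d,n=n); return p,d
def pts(n,d):
    c=env.camera_model(n); v,u=np.indices(d.shape)
    P=np.stack([(u-c['cx'])/c['fx']*d,(v-c['cy'])/c['fy']*d,d],-1)
    T=np.array(c['cam_to_world']); return P@T[:3,:3].T+T[:3,3]
E
python3 - <<'E'
from h import *
for n in('scene','top'):
    snap(n,n+'1'); c=env.camera_model(n); print(n,c['fx'],np.round(c['cam_to_world'],3).tolist())
s=env.sense(); print(s['clock'],s['tcp_pos'],s['ee_rot'],s['force'],env.finger_overhang)
print(R.from_rotvec(s['ee_rot']).as_matrix().round(3))
E
```

```text
pics
scene 452.7595090827834 [[-0.351, -0.768, 0.536, -0.005], [-0.936, 0.289, -0.199, 0.147], [-0.002, -0.572, -0.82, 1.082], [0.0, 0.0, 0.0, 1.0]]
top 441.85036045101253 [[0.02, -0.985, 0.173, 0.452], [-1.0, -0.023, -0.013, -0.085], [0.017, -0.172, -0.985, 1.197], [0.0, 0.0, 0.0, 1.0]]
0.1 [ 0.25280945 -0.59823862  0.23851408] [-2.61736828e+00  1.73541964e+00  2.33105931e-03] [-0.05939507 -0.03122498  0.11726879] 0.025
[[ 0.389 -0.921 -0.001]
 [-0.921 -0.389  0.002]
 [-0.002 -0.    -1.   ]]
```

View pics/scene1.png

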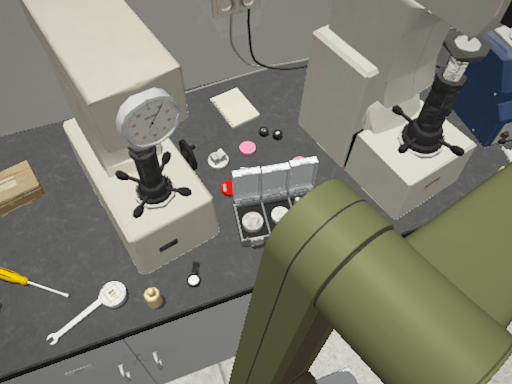

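View pics/top1.png

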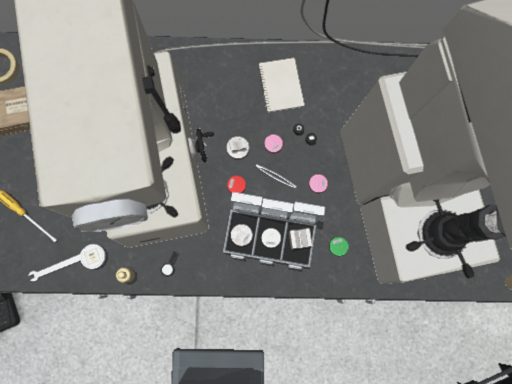

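The top view shows the case at about (270,235). Round blocks are in the left bay (241,235) and middle bay (271,238), and what looks like the V-block is in the right bay (301,238). I'll enlarge that area and measure it.

```bash
python3 - <<'E'
from h import *
z=np.load('pics/top1.npz'); p,d=z['p'],z['d']
cv2.imwrite('pics/crop1.png',cv2.resize(p[180:280,205:355,::-1],None,fx=5,fy=5,interpolation=cv2.INTER_CUBIC))
P=pts('top',d)
for (u,v) in [(241,235),(271,238),(301,238),(225,240),(240,200),(277,206),(308,210),(339,246),(125,275),(167,270)]:
    print((u,v),P[v,u].round(3))
# rim points: z 0.028..0.04 
m=(P[...,2]>.029)&(P[...,2]<.039)&(P[...,0]>.25)&(P[...,0]<.6)&(np.abs(P[...,1]+.1)<.25)
ys,xs=np.nonzero(m); print(len(xs)); q=P[m][:,:2].astype(np.float32)
print(cv2.minAreaRect(q*1000), q.min(0),q.max(0))
im=cv2.resize((np.clip(P[180:280,205:355,2],0,.2)/.2*255).astype(np.uint8),None,fx=5,fy=5,interpolation=cv2.INTER_NEAREST)
cv2.imwrite('pics/h1.png',cv2.applyColorMap(im,cv2.COLORMAP_JET))
E
```

```text
(241, 235) [ 0.562 -0.082  0.037]
(271, 238) [ 0.557 -0.161  0.032]
(301, 238) [ 0.557 -0.239  0.046]
(225, 240) [ 0.548 -0.04   0.037]
(240, 200) [ 0.635 -0.078  0.154]
(277, 206) [ 0.623 -0.167  0.154]
(308, 210) [ 0.615 -0.242  0.151]
(339, 246) [ 0.541 -0.345  0.014]
(125, 275) [0.453 0.211 0.05 ]
(167, 270) [0.468 0.112 0.009]
1121
((540.6783447265625, -64.48136901855469), (426.1333312988281, 121.83863067626953), 89.15447998046875) [ 0.47722584 -0.27831665] [0.5997341  0.14858836]
```

View pics/crop1.png

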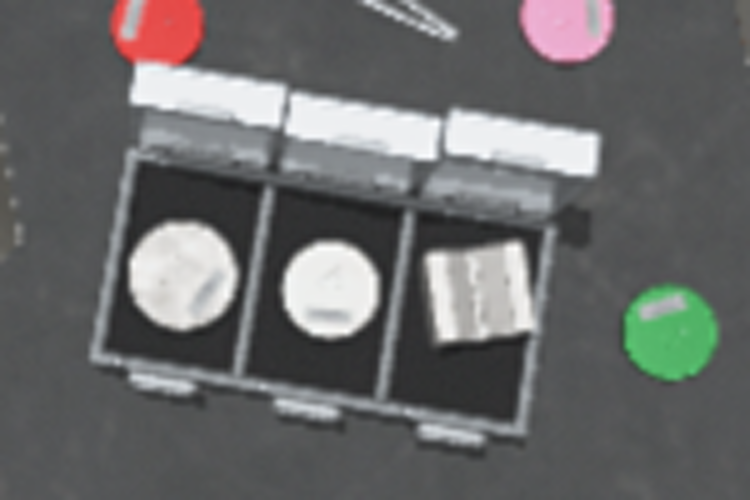

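View pics/h1.png

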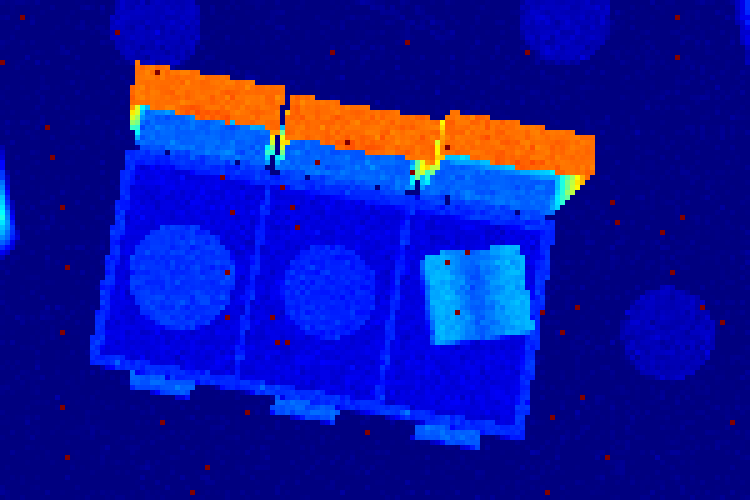

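The crop confirms it: round 56 mm block left (183,275), round 50 mm block middle (330,290), grooved V-block right (480,293). The green, pink and red discs lie outside the case and stay untouched. So I shut left and middle; right stays open. Next is the case pose.

```bash
cat >> h.py <<'E'
def ray(n,u,v,z):
    c=env.camera_model(n);T=np.array(c['cam_to_world']);r=T[:3,:3]@[(u-c['cx'])/c['fx'],(v-c['cy'])/c['fy'],1]
    return T[:3,3]+r*(z-T[2,3])/r[2]
E
python3 - <<'E'
from h import *
f=lambda u,v,z:ray('top',205+(u-2)/5,180+(v-2)/5,z)
C={k:f(*v,.034)[:2] for k,v in dict(fl=(95,362),fr=(524,437),bl=(130,150),br=(555,225)).items()}
for k in C: print(k,C[k].round(4))
print('w',np.linalg.norm(C['fl']-C['fr']),np.linalg.norm(C['bl']-C['br']),'d',np.linalg.norm(C['fl']-C['bl']),np.linalg.norm(C['fr']-C['br']))
ydir=(C['fl']-C['fr']+C['bl']-C['br']); yaw=np.arctan2(-ydir[0],ydir[1]); xd=(C['bl']-C['fl']+C['br']-C['fr']);print('yaw',yaw,np.arctan2(xd[1],xd[0]))
fm=(C['fl']+C['fr'])/2; cen=sum(C.values())/4; print(cen)
ex=np.array([np.cos(yaw),np.sin(yaw)]);ey=np.array([-ex[1],ex[0]])
print('via front',fm+.058*ex)
# catches, blocks in case frame
for nm,u,v,z in [('catchL',165,385,.0445),('catchM',309,412,.0445),('catchR',450,437,.0445),('b',183,275,.036),('m',330,290,.032),('v',480,293,.06)]:
    q=f(u,v,z)[:2]-cen; print(nm,(q@ex).round(4),(q@ey).round(4))
z=np.load('pics/top1.npz');P=pts('top',z['d'])
a=(P[...,:2]-cen); cx=a@ex; cy=a@ey; h=P[...,2]
for n,y in(('L',.076),('M',0),('R',-.076)):
    m=(h>.06)&(h<.2)&(abs(cy-y)<.03)&(cx>.03)&(cx<.15); m2=m&(h>.14)
    print(n,m.sum(),'top x range',np.percentile(cx[m2],[2,50,98]).round(4),'z',np.percentile(h[m2],[5,50,95]).round(4),'inner', cx[m&~m2].mean(),h[m&~m2].mean())
    # slope of top edge  face
    A=np.polyfit(cx[m2],h[m2],1);print(A)
E
```

```text
fl [ 0.5171 -0.0376]
fr [ 0.4829 -0.2625]
bl [ 0.6297 -0.0529]
br [ 0.5946 -0.2794]
w 0.22750806431121992 0.22926828663592438 d 0.11364565776169167 0.11296518146413323
yaw -0.1524167553655409 -0.14228794835485312
[ 0.55607182 -0.15809806]
via front [ 0.55732092 -0.15887046]
catchL -0.0627 0.0748
catchM -0.0635 -0.001
catchR -0.0636 -0.075
b -0.0041 0.0758
m 0.0019 -0.002
v 0.011 -0.0772
L 219 top x range [0.0612 0.0715 0.0821] z [0.1505 0.1539 0.1581] inner 0.07654991481955983 0.061618695385430966
[-0.10715189  0.16161724]
M 222 top x range [0.0583 0.0689 0.0794] z [0.1509 0.1541 0.1578] inner nan nan
[-0.08420241  0.15998198]
R 240 top x range [0.064  0.074  0.0845] z [0.151  0.1539 0.1578] inner 0.0629951793790456 0.06338986683623787
[-0.10693076  0.16205809]<stdin>:17: RuntimeWarning: Mean of empty slice.
  ret = ret.dtype.type(ret / rcount)
```

```bash
python3 - <<'E'
from h import *
for n in('top','scene'):
    z=np.load(f'pics/{n}1.npz');P=pts(n,z['d']);h=P[...,2]
    print(n)
    for lo,hi in((.1,.18),(.18,.24),(.24,.42),(.42,.7)):
        for x0 in np.arange(.3,1.0,.1):
            m=(h>lo)&(h<hi)&(P[...,0]>x0)&(P[...,0]<x0+.1)
            t=P[m][:,1]; L=t[t>-.03]; r=t[t<-.29]
            print(lo,round(x0,1),'left tester min y',(np.sort(L)[:3].round(3) if len(L)>5 else None),'right max y',(np.sort(r)[-3:].round(3) if len(r)>5 else None))
E
```

```text
top
0.1 0.3 left tester min y None right max y None
0.1 0.4 left tester min y None right max y [-0.44 -0.44 -0.44]
0.1 0.5 left tester min y [0.011 0.012 0.012] right max y [-0.419 -0.419 -0.418]
0.1 0.6 left tester min y [0.015 0.015 0.015] right max y [-0.39 -0.39 -0.39]
0.1 0.7 left tester min y [0.011 0.011 0.011] right max y [-0.368 -0.368 -0.368]
0.1 0.8 left tester min y [0.025 0.026 0.026] right max y [-0.354 -0.354 -0.354]
0.1 0.9 left tester min y [0.078 0.08  0.08 ] right max y None
0.18 0.3 left tester min y None right max y None
0.18 0.4 left tester min y None right max y [-0.575 -0.574 -0.574]
0.18 0.5 left tester min y [0.062 0.062 0.063] right max y [-0.452 -0.452 -0.451]
0.18 0.6 left tester min y [0.069 0.071 0.073] right max y [-0.391 -0.391 -0.391]
0.18 0.7 left tester min y [0.077 0.078 0.079] right max y [-0.369 -0.369 -0.368]
0.18 0.8 left tester min y [0.105 0.106 0.106] right max y [-0.355 -0.355 -0.355]
0.18 0.9 left tester min y [0.118 0.118 0.119] right max y None
0.24 0.3 left tester min y None right max y None
0.24 0.4 left tester min y None right max y 
[... 2151 characters left out ...]
.227 0.227] right max y [-0.368 -0.368 -0.368]
0.24 0.8 left tester min y [0.255 0.255 0.256] right max y [-0.355 -0.354 -0.354]
0.24 0.9 left tester min y [0.277 0.277 0.277] right max y None
0.42 0.3 left tester min y None right max y None
0.42 0.4 left tester min y None right max y [-0.473 -0.473 -0.473]
0.42 0.5 left tester min y [0.043 0.043 0.043] right max y [-0.451 -0.451 -0.451]
0.42 0.6 left tester min y [0.049 0.05  0.051] right max y [-0.428 -0.428 -0.428]
0.42 0.7 left tester min y [0.071 0.072 0.073] right max y [-0.403 -0.403 -0.403]
0.42 0.8 left tester min y [0.133 0.136 0.138] right max y [-0.394 -0.393 -0.393]
0.42 0.9 left tester min y [0.277 0.278 0.28 ] right max y None
```

```bash
cat >> h.py <<'E'
YAW=-.150; CEN=np.array([.557,-.1585]); ex=np.array([np.cos(YAW),np.sin(YAW)]);ey=np.array([-ex[1],ex[0]])
def W(cx,cy): return CEN+cx*ex+cy*ey
Rt=np.column_stack([np.r_[ex,0],np.r_[-ey,0],[0,0,-1]])  # tool x = case x, z down
def go(*targets, rot=Rt):
    """targets: TCP (case x, case y, world z). prints rows in tool axes cm"""
    s=env.sense(); R0=R.from_rotvec(s['ee_rot']).as_matrix()
    print('clock',s['clock'],'tcp',np.round(s['tcp_pos'],4),'F',np.round(s['force'],1),'turn',R.from_matrix(R0.T@rot).as_rotvec().round(3),'j',np.round(s['joints'],2))
    a=np.array(s['tcp_pos'][:2])-CEN; print('case xy now',(a@ex).round(4),(a@ey).round(4))
    for t in targets:
        w=np.r_[W(t[0],t[1]),t[2]]; print(t,'world',w.round(3),'cm',(R0.T@(w-s['tcp_pos'])*100).round(2))
E
python3 - <<'E'
from h import *
go((-.165,-.085,.33),(.125,.08,.33))
E
```

```text
clock 0.1 tcp [ 0.2528 -0.5982  0.2385] F [-0.1 -0.   0.1] turn [-1.000e-03  2.000e-03 -1.021e+00] j [-1.25  0.12  1.65 -0.    1.37 -0.08]
case xy now -0.2351 -0.4803
(-0.165, -0.085, 0.33) world [ 0.381 -0.218  0.33 ] cm [-30.06 -26.63  -9.09]
(0.125, 0.08, 0.33) world [ 0.693 -0.098  0.33 ] cm [-28.97 -59.98  -9.09]
```

move_arm --motion '[[[-3,-2.7,-1.5,0,0,-0.1,0],[-6,-5.3,-3,0,0,-0.2,0],[-9,-8,-5,0,0,-0.32,0],[-12.5,-11,-7,0,0,-0.45,0],[-16,-14,-9,0,0,-0.57,0],[-19.5,-17.3,-9.1,0,0,-0.7,0],[-23,-20.4,-9.1,0,0,-0.82,0],[-26,-23,-9.1,0,0,-0.94,0],[-28.5,-25.3,-9.1,0,0,-1.02,0],[-30,-26.6,-9.1,0,0,-1.02,0]]]' --grip_force 20

```text
clock: 1.1
tcp_pos: [0.3815, -0.2166, 0.3304]
ee_rot: [-3.133, 0.231, -0.0]
force: [0.4, -0.8, 0.4]
gripper_width: 0.0205
```

```bash
python3 - <<'E'
from h import *
go((.13,.08,.33),(.13,.08,.145))
print(env.sense()['gripper_width'])
E
```

```text
clock 1.1 tcp [ 0.3815 -0.2166  0.3304] F [ 0.4 -0.8  0.4] turn [-0.    -0.     0.002] j [-0.64 -0.4   1.97  0.    1.57 -0.49]
case xy now -0.1649 -0.0836
(0.13, 0.08, 0.33) world [ 0.697 -0.099  0.33 ] cm [ 29.53 -16.29   0.04]
(0.13, 0.08, 0.145) world [ 0.697 -0.099  0.145] cm [ 29.53 -16.28  18.54]
0.02050940928984132
```

move_arm --motion '[[[3.5,-2,0.5,0,0,0,0],[7,-4,1,0,0,0,0],[10.5,-6,2,0,0,0,0],[14,-8,3,0,0,0,0],[17.5,-10,4,0,0,0,0],[21,-12,5,0,0,0,0],[24.5,-14,6,0,0,0,0],[27.5,-15.5,7,0,0,0,0],[29.5,-16.3,7,0,0,0,0],[29.5,-16.3,7,0,0,0,0]]]'

```text
clock: 2.1
tcp_pos: [0.6986, -0.101, 0.2583]
ee_rot: [-3.132, 0.234, 0.004]
force: [-0.0, -0.5, -0.1]
gripper_width: 0.0004
```

```bash
python3 - <<'E'
from h import *
snap('top','top2');snap('scene','scene2')
go((.13,.078,.145),(.11,.078,.145),(.07,.078,.145))
E
```

```text
clock 2.2 tcp [ 0.697  -0.102   0.2598] F [-0.5 -0.1  0.9] turn [ 0.     0.002 -0.001] j [-0.22  0.23  1.49 -0.    1.42 -0.07]
case xy now 0.13 0.0768
(0.13, 0.078, 0.145) world [ 0.697 -0.101  0.145] cm [ 0.02 -0.12 11.48]
(0.11, 0.078, 0.145) world [ 0.677 -0.098  0.145] cm [-1.98 -0.12 11.48]
(0.07, 0.078, 0.145) world [ 0.638 -0.092  0.145] cm [-5.98 -0.12 11.49]
```

View pics/top2.png

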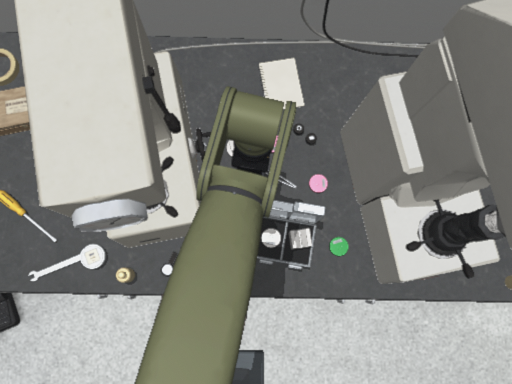

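View pics/scene2.png

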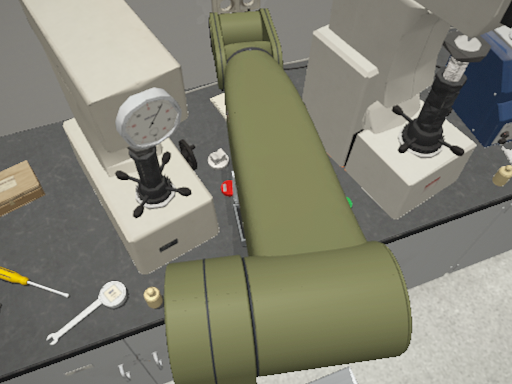

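move_arm --motion '[[[0,0,2.5,0,0,0,0],[0,0,5,0,0,0,0],[0,0,7.5,0,0,0,0],[0,0,10,0,0,0,0],[0,0,10.5,0,0,0,0],[-1,0,10.5,0,0,0,0],[-2,0,10.5,0,0,0,0],[-2.6,0,10.5,0,0,0,0],[-3.2,0,10.5,0,0,0,0],[-3.7,0,10.5,0,0,0,0]]]'

```text
clock: 3.2
tcp_pos: [0.6606, -0.0965, 0.1569]
ee_rot: [3.132, -0.237, 0.003]
force: [-0.4, 0.4, -1.1]
gripper_width: 0.0004
```

```bash
python3 - <<'E'
from h import *
go((.066,.078,.156),(.038,.078,.152),(.013,.078,.1375))
E
```

```text
clock 3.2 tcp [ 0.6606 -0.0965  0.1569] F [-0.4  0.4 -1.1] turn [ 0.    -0.002 -0.001] j [-0.23  0.22  1.68  0.    1.24 -0.07]
case xy now 0.0932 0.0768
(0.066, 0.078, 0.156) world [ 0.634 -0.091  0.156] cm [-2.72 -0.12  0.08]
(0.038, 0.078, 0.152) world [ 0.606 -0.087  0.152] cm [-5.52 -0.12  0.48]
(0.013, 0.078, 0.1375) world [ 0.582 -0.083  0.138] cm [-8.02 -0.11  1.92]
```

move_arm --motion '[[[-0.7,0,0,0,0,0,0],[-1.4,0,0,0,0,0,0],[-2.1,0,0,0,0,0,0],[-2.7,0,0,0,0,0,0],[-3.3,0,0.1,0,0,0,0],[-3.9,0,0.2,0,0,0,0],[-4.5,0,0.3,0,0,0,0],[-5,0,0.4,0,0,0,0],[-5.5,0,0.5,0,0,0,0],[-5.5,0,0.5,0,0,0,0]]]'

```text
clock: 4.2
tcp_pos: [0.6056, -0.0881, 0.1502]
ee_rot: [-3.132, 0.237, 0.002]
force: [-0.6, 0.1, -0.6]
gripper_width: 0.0005
```

```bash
python3 - <<'E'
from h import *
snap('top','top3');snap('scene','scene3')
go((.013,.078,.1375),(-.007,.078,.116))
E
```

```text
clock 4.3 tcp [ 0.6063 -0.0882  0.1506] F [ 0.2 -0.5  0.6] turn [-0.     0.    -0.001] j [-0.23  0.11  1.82 -0.    1.21 -0.08]
case xy now 0.0382 0.0769
(0.013, 0.078, 0.1375) world [ 0.582 -0.083  0.138] cm [-2.52 -0.11  1.31]
(-0.007, 0.078, 0.116) world [ 0.562 -0.08   0.116] cm [-4.52 -0.11  3.46]
```

View pics/top3.png

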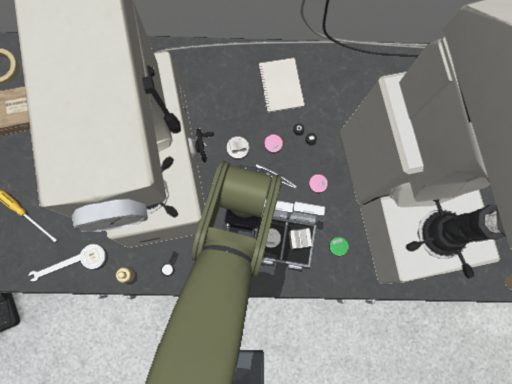

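View pics/scene3.png

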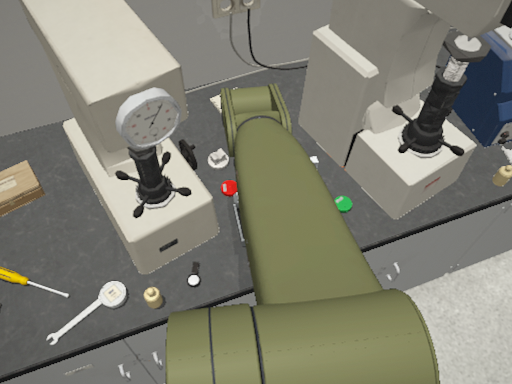

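move_arm --motion '[[[-0.7,0,0.2,0,0,0,0],[-1.4,0,0.5,0,0,0,0],[-2,0,0.9,0,0,0,0],[-2.5,0,1.3,0,0,0,0],[-3.1,0,1.8,0,0,0,0],[-3.6,0,2.3,0,0,0,0],[-4.1,0,2.9,0,0,0,0],[-4.5,0,3.5,0,0,0,0],[-5,0,4.3,0,0,0,0],[-5.5,0,5.1,0,0,0,0]]]'

```text
clock: 5.3
tcp_pos: [0.5517, -0.0799, 0.099]
ee_rot: [-3.133, 0.237, 0.0]
force: [0.3, -0.0, 0.0]
gripper_width: 0.0009
```

```bash
python3 - <<'E'
from h import *
p,d=snap('top','top4')
go((-.0206,.078,.0885),(-.045,.078,.095),(-.045,.078,.081))
P=pts('top',d); a=P[...,:2]-CEN; cx=a@ex; cy=a@ey
m=(cx>-.07)&(cx<.0)&(cy>.04)&(cy<.112)&(P[...,2]<.12)
print(np.c_[cx[m],cy[m],P[...,2][m]][::15].round(3))
E
```

```text
clock 5.35 tcp [ 0.5499 -0.0795  0.0971] F [-0.1  0.2 -1.4] turn [-0.     0.004 -0.001] j [-0.24  0.05  1.98 -0.    1.11 -0.09]
case xy now -0.0188 0.077
(-0.0206, 0.078, 0.0885) world [ 0.548 -0.078  0.088] cm [-0.18 -0.1   0.86]
(-0.045, 0.078, 0.095) world [ 0.524 -0.075  0.095] cm [-2.62 -0.1   0.22]
(-0.045, 0.078, 0.081) world [ 0.524 -0.075  0.081] cm [-2.61 -0.1   1.62]
[[-0.057  0.041  0.053]]
```

View pics/top4.png

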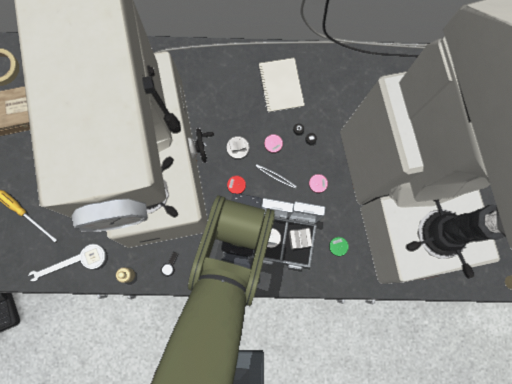

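move_arm --motion '[[[-0.8,0,0,0,0,0,0],[-1.6,0,0,0,0,0,0],[-2.4,0,0,0,0,0,0],[-2.4,0,0,0,0,0,0],[-2.4,0,0.4,0,0,0,0],[-2.4,0,0.8,0,0,0,0],[-2.4,0,1.1,0,0,0,0],[-2.4,0,1.4,0,0,0,0],[-2.4,0,1.5,0,0,0,0],[-2.4,0,1.5,0,0,0,0]]]'

```text
clock: 6.35
tcp_pos: [0.5283, -0.0764, 0.0849]
ee_rot: [-3.133, 0.237, 0.002]
force: [-1.7, 0.7, 2.8]
gripper_width: 0.0003
```

```bash
python3 - <<'E'
from h import *
go((-.043,.078,.081))
E
```

```text
clock 6.35 tcp [ 0.5283 -0.0764  0.0849] F [-1.7  0.7  2.8] turn [-0.     0.001 -0.001] j [-0.24  0.02  2.04 -0.    1.09 -0.09]
case xy now -0.0407 0.0769
(-0.043, 0.078, 0.081) world [ 0.526 -0.075  0.081] cm [-0.23 -0.11  0.39]
```

move_arm --motion '[[[0,0,0.1,0,0,0,0],[0,0,0.2,0,0,0,0],[0,0,0.3,0,0,0,0],[0,0,0.4,0,0,0,0],[0,0,0.5,0,0,0,0],[0,0,0.5,0,0,0,0],[0,0,0.6,0,0,0,0],[0,0,0.6,0,0,0,0],[0,0,0.6,0,0,0,0],[0,0,0.6,0,0,0,0]]]'

```text
clock: 7.35
tcp_pos: [0.5284, -0.0764, 0.0809]
ee_rot: [-3.133, 0.237, 0.002]
force: [-8.7, 2.4, 16.8]
gripper_width: 0.0002
```

```bash
python3 - <<'E'
from h import *
go((-.043,.078,.081))
E
```

```text
clock 7.35 tcp [ 0.5284 -0.0764  0.0809] F [-8.7  2.4 16.8] turn [ 0.     0.001 -0.001] j [-0.24  0.03  2.04 -0.    1.08 -0.09]
case xy now -0.0406 0.0769
(-0.043, 0.078, 0.081) world [ 0.526 -0.075  0.081] cm [-0.24 -0.11 -0.01]
```

move_arm --motion '[[[0,0,0.2,0,0,0,0],[0,0,0.2,0,0,0,0],[0,0,0,0,0,0,0],[0,0,-1,0,0,0,0],[0,0,-3,0,0,0,0],[0,0,-6,0,0,0,0],[0,0,-9.5,0,0,0,0],[-2,0,-13,0,0,0,0],[-6,0,-16,0,0,0,0],[-10,0,-18,0,0,0,0]]]'

```text
clock: 8.35
tcp_pos: [0.4295, -0.0614, 0.2611]
ee_rot: [3.132, -0.237, 0.006]
force: [-0.2, -0.4, 0.7]
gripper_width: 0.0005
```

```bash
python3 - <<'E'
from h import *
p,d=snap('top','top5')
P=pts('top',d); a=P[...,:2]-CEN; cx=a@ex; cy=a@ey;h=P[...,2]
for x0 in np.arange(-.06,.06,.01):
    m=(cx>x0)&(cx<x0+.01)&(cy>.045)&(cy<.107)&(h<.12)
    print(round(x0,2),m.sum(),np.median(h[m]).round(4) if m.sum() else None)
cv2.imwrite('pics/crop5.png',cv2.resize(p[150:300,190:370,::-1],None,fx=4,fy=4,interpolation=cv2.INTER_CUBIC))
go((.125,0,.26))
E
```

```text
-0.06 0 None
-0.05 0 None
-0.04 0 None
-0.03 76 0.0562
-0.02 93 0.0559
-0.01 91 0.0557
0.0 90 0.0557
0.01 93 0.0557
0.02 91 0.0557
0.03 88 0.0554
0.04 90 0.0552
0.05 68 0.05
clock 8.4 tcp [ 0.4264 -0.0607  0.2647] F [0.5 1.8 1.8] turn [ 0.001 -0.007 -0.   ] j [-0.27 -0.41  2.08 -0.    1.46 -0.12]
case xy now -0.1438 0.0772
(0.125, 0, 0.26) world [ 0.681 -0.177  0.26 ] cm [26.88  7.7   0.66]
```

View pics/crop5.png

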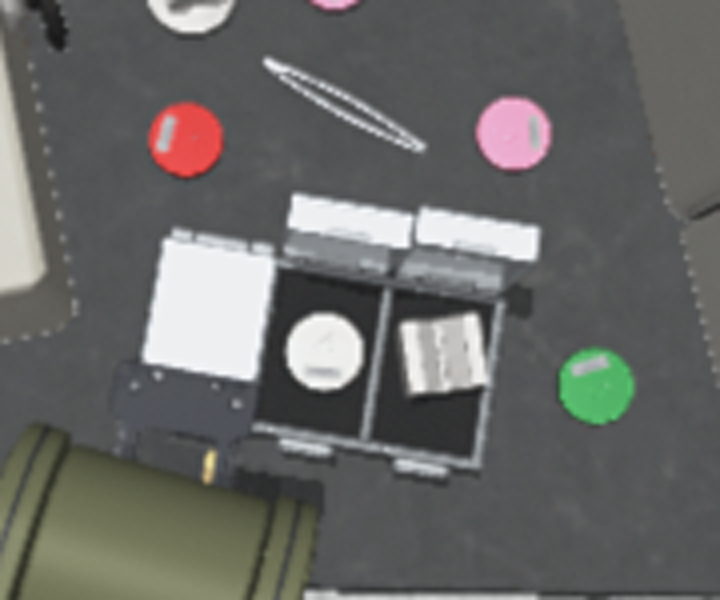

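The left cover now lies flat at z ≈ 56 mm, so it is shut. Middle cover next.

move_arm --motion '[[[3,1,0,0,0,0,0],[6.5,2.2,0,0,0,0,0],[10,3.4,0,0,0,0,0],[13.5,4.4,0,0,0,0,0],[17,5.3,0,0,0,0,0],[20.5,6.2,0,0,0,0,0],[24,6.9,0,0,0,0,0],[26.5,7.2,0,0,0,0,0],[27.4,7.2,0,0,0,0,0],[27.4,7.2,0,0,0,0,0]]]'

```text
clock: 9.4
tcp_pos: [0.69, -0.1738, 0.2575]
ee_rot: [-3.132, 0.237, 0.002]
force: [-0.2, 0.8, -0.3]
gripper_width: 0.0004
```

```bash
python3 - <<'E'
from h import *
go((.13,.005,.156),(.093,.005,.156))
E
```

```text
clock 9.4 tcp [ 0.69   -0.1738  0.2575] F [-0.2  0.8 -0.3] turn [-0.     0.001 -0.001] j [-0.32  0.25  1.48  0.    1.42 -0.17]
case xy now 0.1338 0.0048
(0.13, 0.005, 0.156) world [ 0.686 -0.173  0.156] cm [-0.37 -0.02 10.15]
(0.093, 0.005, 0.156) world [ 0.65  -0.167  0.156] cm [-4.07 -0.02 10.15]
```

move_arm --motion '[[[0,0,2.5,0,0,0,0],[0,0,5,0,0,0,0],[0,0,7.5,0,0,0,0],[0,0,9.7,0,0,0,0],[-0.3,0,10.2,0,0,0,0],[-1.2,0,10.2,0,0,0,0],[-2.2,0,10.2,0,0,0,0],[-3,0,10.2,0,0,0,0],[-3.6,0,10.2,0,0,0,0],[-4.1,0,10.2,0,0,0,0]]]'

```text
clock: 10.4
tcp_pos: [0.6487, -0.1676, 0.1578]
ee_rot: [3.132, -0.237, 0.003]
force: [0.5, -0.4, 0.3]
gripper_width: 0.0003
```

```bash
python3 - <<'E'
from h import *
go((.066,.005,.156),(.038,.005,.152),(.013,.005,.1375))
E
```

```text
clock 10.4 tcp [ 0.6487 -0.1676  0.1578] F [ 0.5 -0.4  0.3] turn [ 0.    -0.002 -0.001] j [-0.33  0.23  1.68  0.    1.24 -0.18]
case xy now 0.092 0.0047
(0.066, 0.005, 0.156) world [ 0.623 -0.163  0.156] cm [-2.6  -0.03  0.18]
(0.038, 0.005, 0.152) world [ 0.595 -0.159  0.152] cm [-5.4  -0.03  0.57]
(0.013, 0.005, 0.1375) world [ 0.571 -0.155  0.138] cm [-7.91 -0.02  2.02]
```

move_arm --motion '[[[-0.7,0,0,0,0,0,0],[-1.4,0,0,0,0,0,0],[-2.1,0,0,0,0,0,0],[-2.7,0,0,0,0,0,0],[-3.3,0,0.1,0,0,0,0],[-3.9,0,0.2,0,0,0,0],[-4.5,0,0.3,0,0,0,0],[-5,0,0.5,0,0,0,0],[-5.4,0,0.6,0,0,0,0],[-5.4,0,0.6,0,0,0,0]]]'

```text
clock: 11.4
tcp_pos: [0.5948, -0.1592, 0.1501]
ee_rot: [-3.132, 0.237, 0.002]
force: [-0.5, -0.2, 0.2]
gripper_width: 0.0006
```

move_arm --motion '[[[-0.7,0,0.2,0,0,0,0],[-1.4,0,0.5,0,0,0,0],[-2,0,0.9,0,0,0,0],[-2.5,0,1.3,0,0,0,0],[-3.1,0,1.8,0,0,0,0],[-3.6,0,2.3,0,0,0,0],[-4.1,0,2.9,0,0,0,0],[-4.5,0,3.5,0,0,0,0],[-5,0,4.3,0,0,0,0],[-5.5,0,5.1,0,0,0,0]]]'

```text
clock: 12.4
tcp_pos: [0.5408, -0.1511, 0.0989]
ee_rot: [-3.133, 0.237, 0.0]
force: [-0.1, -0.5, -1.0]
gripper_width: 0.0002
```

```bash
python3 - <<'E'
from h import *
p,d=snap('top','top6')
cv2.imwrite('pics/crop6.png',cv2.resize(p[150:300,190:370,::-1],None,fx=4,fy=4,interpolation=cv2.INTER_CUBIC))
go((-.043,.003,.097),(-.043,.003,.081))
E
```

```text
clock 12.45 tcp [ 0.5392 -0.1506  0.0971] F [-0.3 -0.2 -2.1] turn [-0.001  0.004 -0.001] j [-0.37  0.06  1.97 -0.    1.11 -0.22]
case xy now -0.0188 0.0052
(-0.043, 0.003, 0.097) world [ 0.515 -0.149  0.097] cm [-2.42  0.22  0.02]
(-0.043, 0.003, 0.081) world [ 0.515 -0.149  0.081] cm [-2.41  0.22  1.62]
```

View pics/crop6.png

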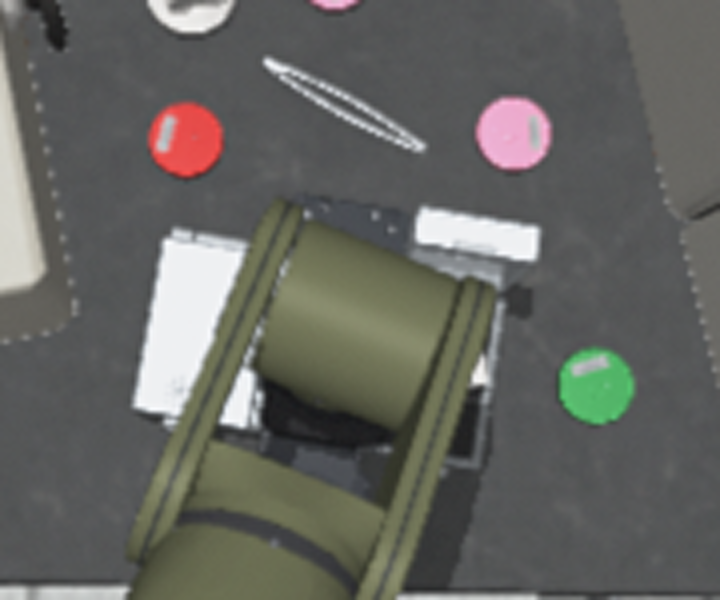

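move_arm --motion '[[[-0.8,0,0,0,0,0,0],[-1.6,0,0,0,0,0,0],[-2.4,0.2,0,0,0,0,0],[-2.4,0.2,0,0,0,0,0],[-2.4,0.2,0.4,0,0,0,0],[-2.4,0.2,0.8,0,0,0,0],[-2.4,0.2,1.1,0,0,0,0],[-2.4,0.2,1.4,0,0,0,0],[-2.4,0.2,1.5,0,0,0,0],[-2.4,0.2,1.5,0,0,0,0]]]'

```text
clock: 13.45
tcp_pos: [0.5171, -0.1495, 0.0849]
ee_rot: [-3.133, 0.237, 0.002]
force: [-1.9, 0.1, 2.5]
gripper_width: 0.0005
```

move_arm --motion '[[[0,0,0.1,0,0,0,0],[0,0,0.2,0,0,0,0],[0,0,0.3,0,0,0,0],[0,0,0.4,0,0,0,0],[0,0,0.5,0,0,0,0],[0,0,0.5,0,0,0,0],[0,0,0.6,0,0,0,0],[0,0,0.6,0,0,0,0],[0,0,0.6,0,0,0,0],[0,0,0.6,0,0,0,0]]]'

```text
clock: 14.45
tcp_pos: [0.5172, -0.1495, 0.0809]
ee_rot: [-3.132, 0.237, 0.002]
force: [-9.1, 3.0, 16.7]
gripper_width: 0.0007
```

Same readings as for the left cover. I'll add the same small push, then lift and move clear.

move_arm --motion '[[[0,0,0.2,0,0,0,0],[0,0,0.2,0,0,0,0],[0,0,0,0,0,0,0],[0,0,-1,0,0,0,0],[0,0,-3,0,0,0,0],[0,0,-6,0,0,0,0],[0,0,-9.5,0,0,0,0],[-2,0,-13,0,0,0,0],[-6,0,-16,0,0,0,0],[-10,0,-18,0,0,0,0]]]'

```text
clock: 15.45
tcp_pos: [0.4184, -0.1346, 0.2611]
ee_rot: [3.132, -0.236, 0.005]
force: [-0.3, -0.9, 0.3]
gripper_width: 0.0004
```

```bash
python3 - <<'E'
from h import *
go((-.165,-.085,.33),(-.20,-.35,.33))
E
```

```text
clock 15.45 tcp [ 0.4184 -0.1346  0.2611] F [-0.3 -0.9  0.3] turn [ 0.001 -0.004 -0.   ] j [-0.43 -0.38  2.07  0.    1.45 -0.28]
case xy now -0.1406 0.0029
(-0.165, -0.085, 0.33) world [ 0.381 -0.218  0.33 ] cm [-2.41  8.8  -6.89]
(-0.2, -0.35, 0.33) world [ 0.307 -0.475  0.33 ] cm [-5.9  35.3  -6.88]
```

move_arm --motion '[[[-1,3,-1,0,0,0.1,0],[-2,6,-2,0,0,0.2,0],[-3,9.5,-3.5,0,0,0.3,0],[-4,13,-5,0,0,0.4,0],[-5,17,-6,0,0,0.5,0],[-5.5,21,-6.5,0,0,0.6,0],[-6,25,-6.8,0,0,0.65,0],[-6,29,-6.8,0,0,0.7,0],[-6,33,-6.8,0,0,0.7,0],[-6,35,-6.8,0,0,0.7,0]]]'

```text
clock: 16.45
tcp_pos: [0.3055, -0.4743, 0.3258]
ee_rot: [2.86, -1.3, 0.0]
force: [0.2, 1.0, -0.0]
gripper_width: 0.0005
```

```bash
python3 - <<'E'
from h import *
p,d=snap('top','top7'); P=pts('top',d); a=P[...,:2]-CEN; cx=a@ex; cy=a@ey;h=P[...,2]
for n,y in(('L',.076),('M',0)):
    m=(cx>-.052)&(cx<.045)&(abs(cy-y)<.03)&(h>.045)&(h<.075); A=np.polyfit(cx[m],h[m],1)
    print(n,m.sum(),'slope',A.round(4),[np.mean(h[m&(cx>x0)&(cx<x0+.02)]).round(4) for x0 in(-.055,-.03,0,.025)])
m=(h>.06)&(abs(cy+.076)<.03)&(cx>.03)&(cx<.15)&(h>.14); print('R',np.percentile(cx[m],[2,98]),np.median(h[m]))
for (u,v) in [(125,275),(167,270)]: print(P[v,u].round(3))
cv2.imwrite('pics/crop7.png',cv2.resize(p[150:300,190:370,::-1],None,fx=4,fy=4,interpolation=cv2.INTER_CUBIC))
snap('scene','scene7')
print(env.sense()['clock'],env.sense()['tcp_pos'])
E
```

```text
L 861 slope [-0.0093  0.0558] [np.float64(0.0564), np.float64(0.0557), np.float64(0.0557), np.float64(0.0554)]
M 862 slope [-0.0071  0.0559] [np.float64(0.0563), np.float64(0.056), np.float64(0.0558), np.float64(0.0558)]
R [0.06267794 0.08346222] 0.1538206486463417
[0.453 0.211 0.05 ]
[0.468 0.112 0.007]
16.55 [ 0.30565388 -0.47360814  0.325434  ]
```

View pics/crop7.png

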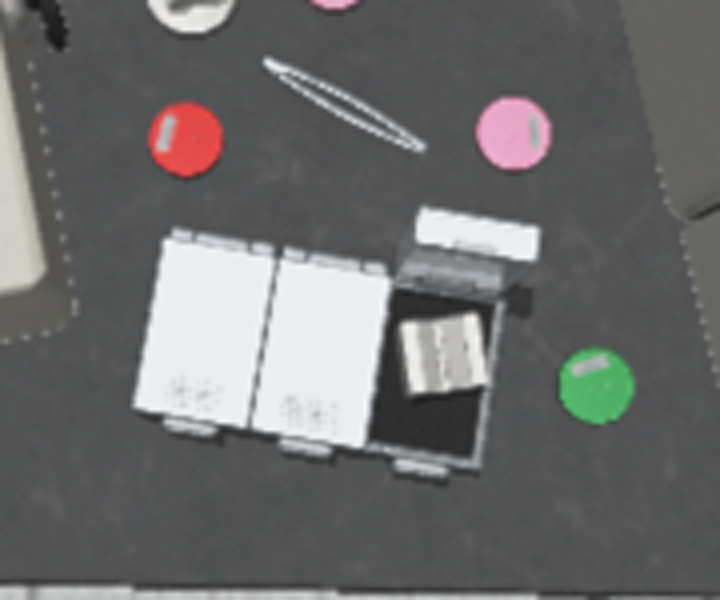

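View pics/top7.png

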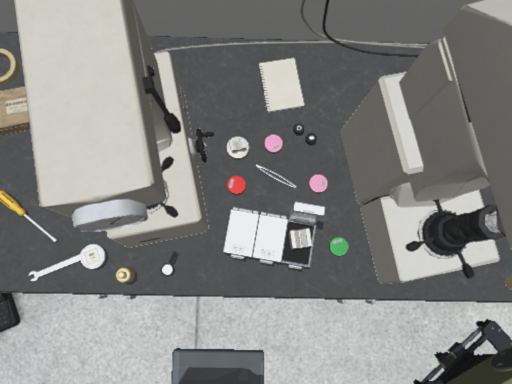

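Both block covers lie flat at z ≈ 56 mm with a slope under 0.01 rad. The right cover stands open with the V-block in its bay, the weight (125,275) and magnifier (167,270) are unmoved, and the arm is clear.

```bash
python3 -c "
from h import *
print(env.job_done(), env.sense()['clock'])"
```

```text
the job is handed in; nothing more can be done
the job is handed in; nothing more can be done
```

I swung the left and middle covers over from behind and pressed each down at its thumb ribs, reaching about 17 N before a last small push and lift. The V-block is in the right bay, so I left that cover open. I handed the job in at about 16.5 s.

Last checks, from the top camera's depth with the arm moved clear:
- **Left and middle covers:** the tops lie flat at 55.4–56.4 mm (56 mm expected when shut), with slopes of about 0.009 and 0.007 rad. An uncaught cover would rest at about 0.08 rad.
- **Right cover:** still upright, about 1.6 rad open, with the V-block in its bay.
- **Weight and magnifier:** at their starting positions in the picture.

The round blocks are under the shut covers and can no longer be seen. Nothing touched them, and no check failed or disagreed.

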